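Swap the pot and the timer and stack the colour pots

TASK

The pot with the red lid and the green timer stand on each other's coasters: swap them, so that the red-lidded pot stands on the middle of the red coaster and the timer on the middle of the green one (the grey coaster or any free spot of the table may serve on the way). Then stack the other two pots centred on top of the red-lidded one, widest at the bottom: the white-lidded pot on it and the small black-lidded pot on top of that. Keep these four upright all the time, and leave the two steel ring cutters where they are.

Things in the scene. Friction and masses are not known exactly. Their poses are not given: they have to be found in the camera images.
- red_pot: Round pot with a red screw lid and a white body, 62 mm high; body 62 mm and lid 64 mm in diameter (lid over the top 12 mm, flat top), about 0.1 to 0.2 kg. Origin at the underside, z up; the pot's own centre axis lies at x = +3 mm, y = +2 mm in its frame. Starts on the green coaster.
- timer: Round green kitchen timer, 62 mm in diameter and 29 mm high, with a white knob on top up to 40 mm. Origin at the centre of its underside, z up. Grasp it across the green body. Starts on the red coaster.
- white_pot: Round pot with a white screw lid and a white body, 50 mm high; body 48 mm and lid 50 mm in diameter (lid over the top 12 mm, flat top). Origin at the centre of its underside, z up. Starts on the weighing plate of the bench scale, 42 mm above the table.
- black_pot: Small round pot with a black screw lid and an orange body, 40 mm high; body 36 mm and lid 38 mm in diameter. Origin at the centre of its underside, z up. Starts on the bare table.
- red_coaster: Flat red round coaster, 84 mm in diameter, 5 mm thick, fixed to the table. Origin at the centre of its underside (table height). The timer stands on it at the start. Coasters stand in a row along the table front, which is turned 0.26 rad anticlockwise from the y axis; neighbours are close, so fingers closing front to back (0.26 rad from x) have most room.
- green_coaster: Flat green round coaster, 84 mm in diameter, 5 mm thick, fixed to the table. Origin at the centre of its underside. The red-lidded pot stands on it at the start.
- grey_coaster: Flat grey round coaster, 84 mm in diameter, 5 mm thick, fixed to the table, empty at the start: a free spot for use on the way. Origin at the centre of its underside.
- ring_cutter: Bystander: larger open steel ring cutter standing on the table, 60 mm in diameter, 35 mm high, loose. Origin at the centre of its underside. Leave it alone.
- small_ring: Bystander: smaller open steel ring cutter standing on the table, 46 mm in diameter, 30 mm high, loose. Origin at the centre of its underside. Leave it alone.

How it is judged (in metres and radians):
At the end, for the whole second after the job is handed in: Red-lidded pot on the red coaster and timer on the green one (centres within 15 mm), white-lidded pot on top of the red-lidded one (origins within 14 mm), black-lidded pot on top of the white one (within 12 mm); all four upright within 0.1 rad and at rest (horizontal distance between red_pot and red_coaster below 0.015 m and z of red_pot in the frame of red_coaster between -0.001 and 0.011 m and horizontal distance between timer and green_coaster below 0.015 m and z of timer in the frame of green_coaster between -0.001 and 0.011 m and horizontal distance between white_pot and red_pot below 0.014 m and z of white_pot in the frame of red_pot between 0.056 and 0.068 m and horizontal distance between black_pot and white_pot below 0.012 m and z of black_pot in the frame of white_pot between 0.044 and 0.056 m and angle between each of red_pot, timer, white_pot, black_pot's own z axis and vertical below 0.1 rad and linear speed of each of red_pot, timer, white_pot, black_pot below 0.02 m/s); the robot touches nothing.
It fails at once if a ring cutter is moved by more than 20 mm (distance of any of ring_cutter, small_ring from where it was at the start of the episode above 0.02 m).
It fails at once if a pot or the timer is tipped by more than 0.6 rad (angle between any of red_pot, timer, white_pot, black_pot's own z axis and vertical above 0.6 rad).
It also fails if it takes over 118 s, if anything falls off the work surface, if the arm or the gripper's body presses on something with over 40 N, if the wrist force passes 120 N, or if a joint passes its speed limit or range.

ROBOT

A 6-joint arm with a two-finger parallel gripper is mounted at the origin on a cart in front of the work surface, level with it; the furniture and walls round the work are solid. World frame = base frame: x ahead of the robot, y to its left, z up, the work surface at z = 0. Lengths are in m, angles in degrees, forces in N, time in s.
With the tool pointing down it reaches from about 0.4 to 0.825 m from the base axis. Payload 7 kg.
Tool frame: the origin (TCP) lies between the finger pads; the fingertips stand 14 mm ahead of it and the grasp point (between the pads) lies 5 mm behind it; z points along the fingers, y is the line along which they close (so a half turn about z gives the same grasp; the last joint's range is limited). The gripper opens to 88 mm and grips with 3 to 60 N. Pads are 19 mm wide; open, the fingers measure 130 mm over their backs; the gripper's body (78 mm by 193 mm) begins 47 mm behind the grasp point.
Start: joints at [91.908, 20.546, 0.682, 0, -70.136, -16.507], TCP at [0.17, 0.653, 0.216] pointing down, gripper open.
Joint ranges: [-176.03, 176.03], [-82.01, 121.73], [-58.28, 71.71], [-173.87, 95.51], [-174.79, -0.11], [-173.66, 173.66]. Speed limits (degrees/s): [136.94, 136.94, 172.46, 180, 180, 180].

INTERFACE

Orientations are given as [roll, pitch, yaw] about the fixed x, y, z axes, in that order (R = Rz(yaw) Ry(pitch) Rx(roll)).
In Python, from workcell import * gives the robot as it stands.
- The arm moves only by the tool drive_tool, never from a script. Its argument "motion" is a list that holds one entry, the list of rows, each a list of 7 numbers: the turn, a rotation vector about the tool's x, y, z in rad, then the shift along the tool's x, y, z in mm, then the finger opening in mm, from 0 to 87.6. In form: [[[wx, wy, wz, x, y, z, claw], ...]]. A call has 1 to 10 rows; each row shifts and turns the commanded pose from where the row before left it, along the tool's axes as they then stand; what a row does not reach is not made up. A row lasts 1/8 s, in which the tool goes at most 62.5 mm and 10.7 degrees, less where a joint would pass 70% of its speed; a pose out of reach is approached as far as the arm can. A call is refused whole if a number of a shift passes 62.5 or a number of a turn 0.188, either way. A call with a gripper value outside its range is refused whole. The fingers move at their own pace and stop on an object; "force" is the grip in N (left out, the last holds). Time passes only in rows, so rows that do not move let the fingers close. It gives the time, the measured TCP pose, the force, the opening and the grip force at its end, in the units of the state.
- get_obs(): the state, without advancing time (a new reading comes with each control period).
- snapshot(name): name is "scene" or "top" or "wrist"; returns a dict with "color" (384x512x3 uint8, red, green, blue), "camera_matrix" (3x3 intrinsics, pixels), "R" (3x3) and "t" (3): a world point X has camera coordinates R X + t. Camera axes: x right, y down, z forward; pixel columns grow to the right and rows downward; lengths in m; the calibration is good to about 2 mm. The wrist camera is an equidistant fisheye: a pixel r from the principal point sees the ray r / f radians off the axis. A picture is of the moment at which its call begins. There is no depth.
- job_done(): hands the job in; it is judged then, once.
The state is a dict: "t": time; "joint_pos": joint angles; "joint_vel": joint speeds; "joint_efforts": joint torques, N m; "ee_pos": TCP position; "eef_rot": TCP orientation; "wrist_force": force on the tool from outside, world axes, zero at the start; "wrist_torque": the same for the moment, N m; "opening": finger opening in m; "grasp_force": force on a finger pad.
Only numpy, scipy, OpenCV 4.12 (cv2) and the standard library are available. Lean on these libraries where they do the work, as an engineer would, in place of code of your own. Each camera call takes 0.05 s, during which the arm holds its last target. There are 200 camera calls.

## Working session

There is one attempt and no reset: what is moved stays moved. The work goes in short steps, Python scripts to look and compute and a tool call to move; the robot and the scene stay as the last step left them, time stands still between calls to the robot, and variables do not carry over. Pictures are saved under pics/ and viewed, at most 14 in all, crops included, and the job is handed in when it is done.

Besides the shell and the picture viewer there is one more tool, called after "Emit:" in YAML: its name, and indented under it one key for each argument. drive_tool: Moves the arm, as the interface text tells. Its arguments: {"type":"object","properties":{"motion":{"type":"array"},"force":{"type":"number"}},"required":["motion"]}

```bash
mkdir -p pics
cat > h.py <<'E'
from workcell import *
import numpy as np, cv2
def save(n,f):
    s=snapshot(n); cv2.imwrite(f'pics/{f}.png',s['color'][:,:,::-1]); np.savez(f'pics/{f}.npz',K=s['camera_matrix'],R=s['R'],t=s['t'])
    return s
E
python3 - <<'E'
from h import *
o=get_obs(); print(o['t'],o['ee_pos'],o['eef_rot'],o['opening'])
for n in('scene','top','wrist'):
    s=save(n,n+'0'); print(n,s['camera_matrix'].round(1).tolist(),s['R'].round(3).tolist(),s['t'].round(3))
for n in('scene','top'):
    i=cv2.imread(f'pics/{n}0.png'); cv2.imwrite(f'pics/{n}0b.png',cv2.resize(i,(800,600),interpolation=cv2.INTER_CUBIC))
E
```

```text
0.0 [0.17003969 0.65271154 0.21502596] [ 1.79906231e+02 -7.36873895e-03 -1.46080660e+01] 0.08753075645110728
scene [[354.5, 0.0, 254.5], [0.0, 354.5, 184.0], [0.0, 0.0, 1.0]] [[-0.531, -0.847, 0.017], [-0.562, 0.337, -0.755], [0.634, -0.411, -0.655]] [0.34  0.308 0.655]
top [[362.4, 0.0, 247.6], [0.0, 362.4, 194.7], [0.0, 0.0, 1.0]] [[0.029, -0.999, -0.027], [-0.981, -0.023, -0.195], [0.194, 0.033, -0.98]] [0.072 0.502 0.805]
wrist [[297.3, 0.0, 255.7], [0.0, 297.3, 194.6], [0.0, 0.0, 1.0]] [[-0.253, -0.968, 0.001], [-0.926, 0.242, 0.289], [-0.28, 0.072, -0.957]] [ 0.674 -0.037  0.39 ]
```

View pics/scene0b.png

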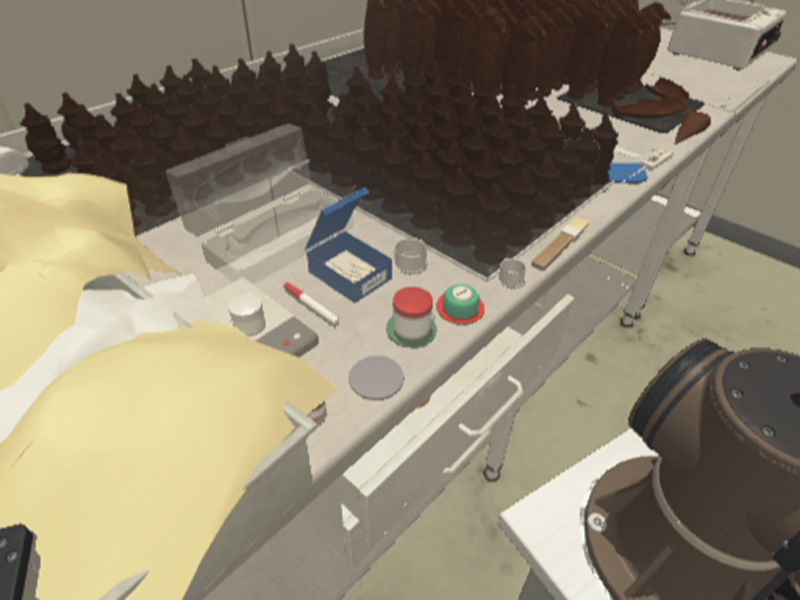

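View pics/top0b.png

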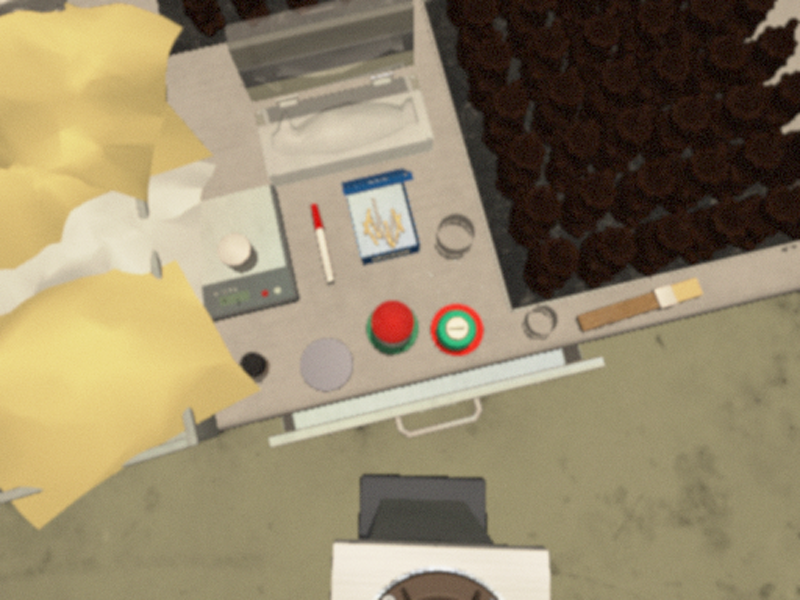

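Run:
```python
from h import *
i=cv2.imread('pics/top0.png'); c=i[140:260,120:360]; a=cv2.resize(c,(800,400),interpolation=cv2.INTER_CUBIC)
i=cv2.imread('pics/wrist0.png')
cv2.imwrite('pics/c1.png',a); cv2.imwrite('pics/w1.png',cv2.resize(i,(800,600)))
i=cv2.imread('pics/scene0.png'); c=i[140:290,130:340]; cv2.imwrite('pics/c2.png',cv2.resize(c,(798,570),interpolation=cv2.INTER_CUBIC))
```

```text
(no output)
```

View pics/c1.png

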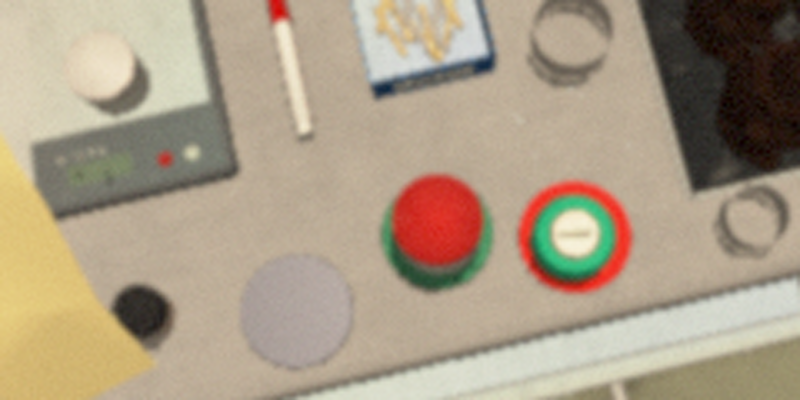

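View pics/c2.png

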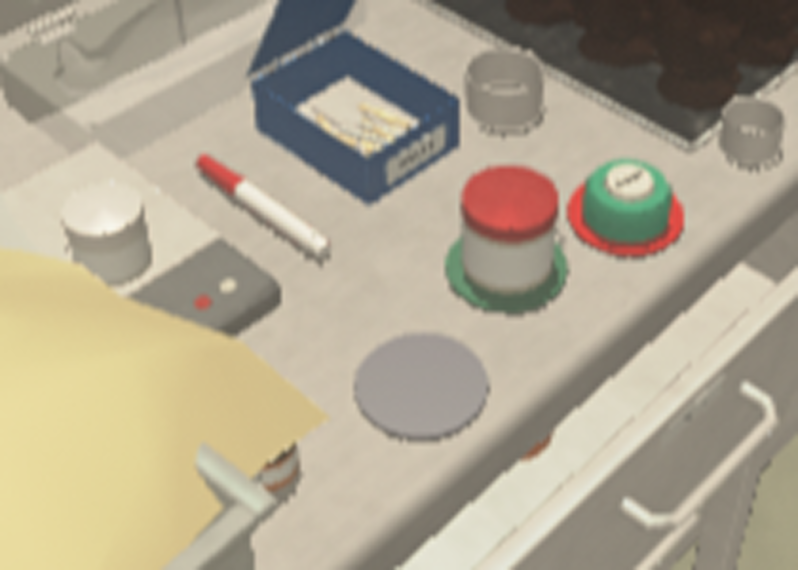

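View pics/w1.png

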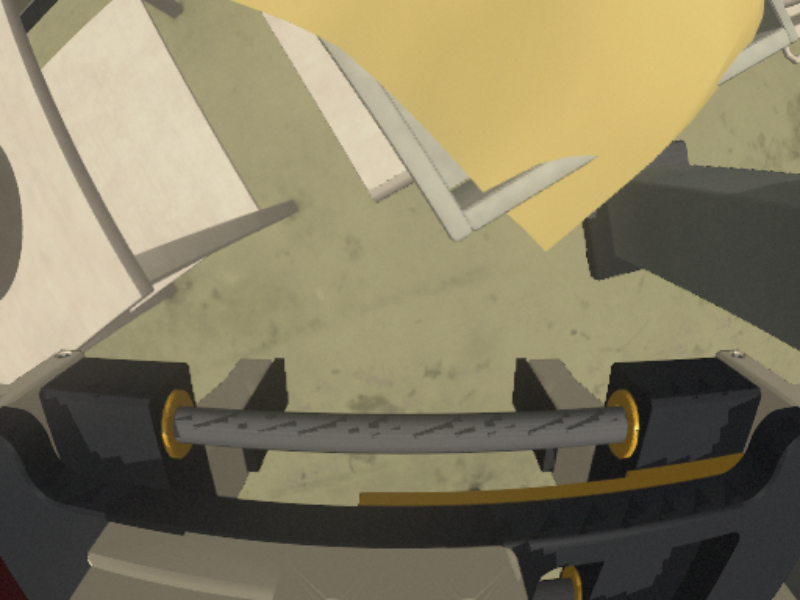

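```bash
cat >> h.py <<'E'
def load(f): d=np.load(f'pics/{f}.npz'); return d['K'],d['R'],d['t']
def ray(f,p):
    K,R,t=load(f); v=np.linalg.inv(K)@[p[0],p[1],1]
    if 'wrist' in f:
        r=np.hypot(*v[:2]); v=np.r_[v[:2]/r*np.sin(r),np.cos(r)]
    return -R.T@t, R.T@v/np.linalg.norm(v)
def tri(obs):
    A=np.zeros((3,3));b=np.zeros(3);L=[ray(*o) for o in obs]
    for c,d in L: M=np.eye(3)-np.outer(d,d);A+=M;b+=M@c
    X=np.linalg.solve(A,b); return X.round(4),[round(np.linalg.norm((np.eye(3)-np.outer(d,d))@(X-c))*1000,1) for c,d in L]
def atz(f,p,z): c,d=ray(f,p); return (c+d*(z-c[2])/d[2]).round(4)
T=lambda x,y:('top0',(120+x/3.3333,140+y/3.3333))
S=lambda x,y:('scene0',(130+x/3.8,140+y/3.8))
E
python3 - <<'E'
from h import *
for n in('top0','scene0','wrist0'): print(n,ray(n,(256,192)))
P={'white':(T(101,66),S(103,211)),'red':(T(438,220),S(510,201)),'timer':(T(576,233),S(631,181)),'grey':(T(297,311),S(421,385)),
'yellowcorner':(T(153,366),S(327,417)),'yel2':(('top0',(257/1.5625,388/1.5625)),('scene0',(333/1.5625,390/1.5625)))}
for k,v in P.items(): print(k,*tri(v))
print('black',atz(*T(140,311),.04),'redc',atz(*T(576,237),.005),'greenc',atz(*T(437,236),.005),'grey',atz(*T(297,311),.005))
print('red',atz(*T(438,220),.067),'timer',atz(*T(576,233),.045),'white',atz(*T(101,66),.092))
print('reds',atz(*S(510,201),.067),'timer',atz(*S(631,181),.045),'white',atz(*S(103,211),.092),'grey',atz(*S(421,385),.005))
print('small',atz(*T(757,215),.03),'big',atz(*T(571,30),.035))
E
```

```text
top0 (array([0.33387523, 0.05780357, 0.88900361]), array([ 0.20179986,  0.00954546, -0.97938026]))
scene0 (array([-0.06170722,  0.45309531,  0.65539304]), array([ 0.61909275, -0.4062843 , -0.67205448]))
wrist0 (array([0.24511593, 0.63261209, 0.38328717]), array([-0.27197192,  0.06909109, -0.9598217 ]))
white [0.5705 0.3137 0.0862] [np.float64(1.2), np.float64(1.2)]
red [0.4722 0.0767 0.0603] [np.float64(1.3), np.float64(1.3)]
timer [ 0.4687 -0.0219  0.0357] [np.float64(0.5), np.float64(0.5)]
grey [0.4117 0.1801 0.0006] [np.float64(1.5), np.float64(1.5)]
yellowcorner [0.3658 0.2654 0.0739] [np.float64(1.4), np.float64(1.4)]
yel2 [0.3694 0.2696 0.0729] [np.float64(2.0), np.float64(2.0)]
black [0.4043 0.2849 0.04  ] redc [ 0.4702 -0.0251  0.005 ] greenc [0.4684 0.0773 0.005 ] grey [0.4103 0.1784 0.005 ]
red [0.4702 0.0756 0.067 ] timer [ 0.4669 -0.0214  0.045 ] white [0.5681 0.3109 0.092 ]
reds [0.4671 0.0818 0.067 ] timer [ 0.4612 -0.0144  0.045 ] white [0.5652 0.3159 0.092 ] grey [0.4096 0.1829 0.005 ]
small [ 0.4855 -0.1519  0.03  ] big [ 0.6197 -0.0179  0.035 ]
```

Emit:
drive_tool:
  motion:
    - [[0, 0, 0, 0, 0, -60, 87], [0, 0, 0, 0, 0, -60, 87], [0, 0, 0, 0, 0, -60, 87], [0, 0, 0, 0, 0, -40, 87], [0, 0, 0, 0, 0, 0, 87]]

```text
t: 0.78
ee_pos: [0.1705, 0.6539, 0.4399]
eef_rot: [-179.6, 0.1, -14.6]
wrist_force: [0.5, 0.3, 0.0]
opening: 0.087
grasp_force: 0.0
```

```bash
cat >> h.py <<'E'
def to(x,y,z,yaw=None):
    "tool shift in mm and total turn about tool z to reach target from the measured pose"
    o=get_obs(); p=np.array(o['ee_pos']); a=np.radians(o['eef_rot'][2])
    d=(np.array([x,y,z])-p)*1000; c,s=np.cos(a),np.sin(a)
    print('pose',p.round(4),np.round(o['eef_rot'],1),'t',o['t'],'now-frame shift',np.round([c*d[0]+s*d[1],s*d[0]-c*d[1],-d[2]],1),'turn',None if yaw is None else -(np.radians(yaw)-a))
    if yaw is not None:
        a=np.radians(yaw);c,s=np.cos(a),np.sin(a);print('after-turn shift',np.round([c*d[0]+s*d[1],s*d[0]-c*d[1],-d[2]],1))
E
python3 - <<'E'
from h import *
s=save('wrist','wrist1'); cv2.imwrite('pics/w2.png',cv2.resize(s['color'][:,:,::-1],(800,600)))
to(.45,.15,.40,-75)
E
```

```text
pose [0.1701 0.6535 0.4372] [-179.9    0.   -14.6] t 0.825 now-frame shift [397.8 416.7  37.2] turn 1.0541986009369708
after-turn shift [ 558.8 -140.    37.2]
```

View pics/w2.png

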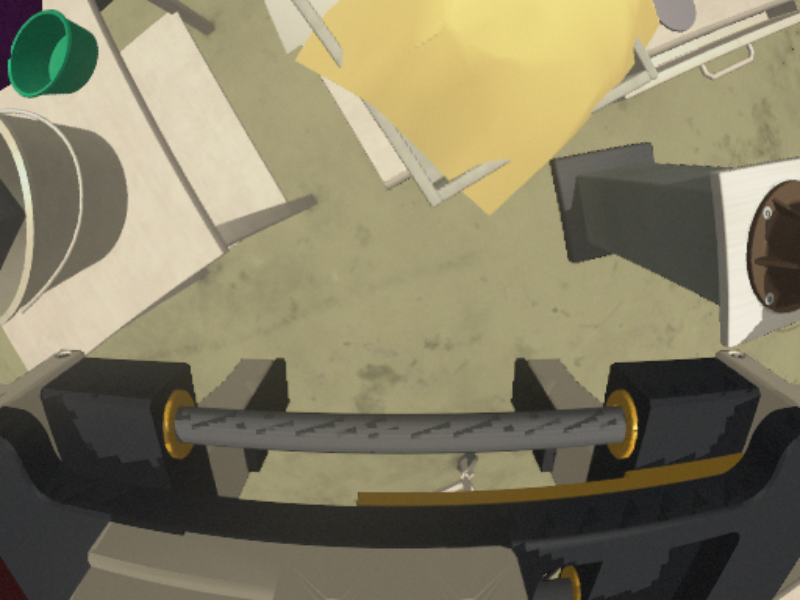

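Run:
```python
from h import *
q=lambda f,x,y:(f,(x/1.5625,y/1.5625))
print(tri([q('wrist0',545,250),q('wrist1',490,215)]),tri([q('wrist1',490,215),q('top0',40,525)]))
print('rodtip',tri([q('wrist0',595,157),q('wrist1',508,160)]))
print('corner2',tri([q('wrist1',640,45),q('top0',190,410)]))
for z in(.07,.1,.15,.2,.3): print(z,atz(*q('top0',180,265),z),atz(*q('scene0',232,325),z))
```

```text
(array([0.1683, 0.5487, 0.0777]), [np.float64(0.3), np.float64(0.3)]) (array([0.1718, 0.5497, 0.0844]), [np.float64(2.3), np.float64(2.3)])
rodtip (array([0.2285, 0.5282, 0.1441]), [np.float64(0.0), np.float64(0.0)])
corner2 (array([0.3317, 0.3399, 0.131 ]), [np.float64(2.7), np.float64(2.7)])
0.07 [0.5488 0.3994 0.07  ] [0.5594 0.3427 0.07  ]
0.1 [0.5409 0.3869 0.1   ] [0.5275 0.3483 0.1   ]
0.15 [0.5278 0.3661 0.15  ] [0.4745 0.3578 0.15  ]
0.2 [0.5147 0.3452 0.2   ] [0.4214 0.3672 0.2   ]
0.3 [0.4885 0.3035 0.3   ] [0.3153 0.3861 0.3   ]
```

Emit:
drive_tool:
  motion:
    - [[0, 0, 0.176, 0, 0, 0, 87], [0, 0, 0.176, 0, 0, 0, 87], [0, 0, 0.176, 0, 0, 0, 87], [0, 0, 0.176, 0, 0, 0, 87], [0, 0, 0.175, 0, 0, 0, 87], [0, 0, 0.175, 0, 0, 0, 87], [0, 0, 0, 0, 0, -20, 87]]

```text
t: 1.7
ee_pos: [0.1697, 0.6525, 0.4526]
eef_rot: [179.9, -0.3, -75.1]
wrist_force: [0.2, 0.5, -0.3]
opening: 0.0871
grasp_force: 0.0
```

Emit:
drive_tool:
  motion:
    - [[0, 0, 0, 56, -14, 0, 87], [0, 0, 0, 56, -14, 0, 87], [0, 0, 0, 56, -14, 0, 87], [0, 0, 0, 56, -14, 0, 87], [0, 0, 0, 56, -14, 0, 87], [0, 0, 0, 56, -14, 0, 87], [0, 0, 0, 56, -14, 0, 87], [0, 0, 0, 0, 0, 0, 87]]

```text
t: 2.7
ee_pos: [0.3672, 0.2967, 0.4555]
eef_rot: [180.0, -0.0, -75.2]
wrist_force: [-0.1, 1.0, -0.1]
opening: 0.0872
grasp_force: 0.0
```

Run:
```python
from h import *
s=save('wrist','wrist2'); cv2.imwrite('pics/w3.png',cv2.resize(s['color'][:,:,::-1],(800,600),interpolation=cv2.INTER_CUBIC)); print(ray('wrist2',(256,192)))
to(.468,.076,.15,-75)
```

```text
(array([0.3863458 , 0.22027572, 0.62368121]), array([-0.07202931,  0.27178744, -0.95965794]))
pose [0.3667 0.2982 0.4551] [179.9  -0.  -75.2] t 2.75 now-frame shift [240.8 -41.  305.1] turn -0.002785875920608083
after-turn shift [240.9 -40.4 305.1]
```

View pics/w3.png

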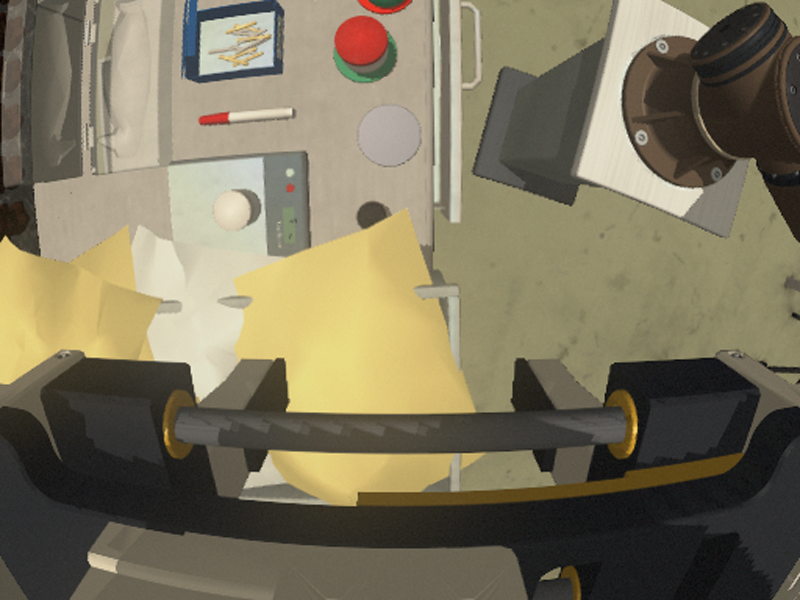

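Run:
```python
from h import *
q=lambda f,x,y:(f,(x/1.5625,y/1.5625))
t=lambda v:print(v,*tri(v[1:]))
w=lambda x,y:q('wrist2',x,y)
t(['ycorner',w(408,210),T(153,366)]);t(['ycorner2',w(237,280),q('top0',180,265)])
t(['white',w(233,210),T(101,66),S(103,211)]);t(['red',w(362,42),T(438,220),S(510,201)]);t(['grey',w(390,136),T(297,311),S(421,385)])
t(['black',w(372,214),T(140,311)])
for z in(.08,.1,.14,.18): print(z,'mid edge wrist',atz(*w(320,245),z), atz(*w(360,229),z),'top',atz(*T(60,225),z),atz(*T(105,290),z))
```

```text
['ycorner', ('wrist2', (261.12, 134.4)), ('top0', (165.90045900459006, 249.80109801098013))] [0.3645 0.2669 0.0648] [np.float64(0.8), np.float64(0.8)]
['ycorner2', ('wrist2', (151.68, 179.2)), ('top0', (115.2, 169.6))] [0.5571 0.4099 0.0484] [np.float64(2.8), np.float64(2.8)]
['white', ('wrist2', (149.12, 134.4)), ('top0', (150.30030300303002, 159.80019800198002)), ('scene0', (157.10526315789474, 195.5263157894737))] [0.5698 0.3139 0.0867] [np.float64(0.7), np.float64(1.3), np.float64(1.2)]
['red', ('wrist2', (231.68, 26.88)), ('top0', (251.40131401314014, 206.00066000660007)), ('scene0', (264.2105263157895, 192.89473684210526))] [0.4711 0.078  0.0608] [np.float64(2.4), np.float64(2.3), np.float64(1.2)]
['grey', ('wrist2', (249.6, 87.04)), ('top0', (209.10089100891008, 233.3009330093301)), ('scene0', (240.78947368421052, 241.31578947368422))] [0.4106 0.1811 0.0018] [np.float64(1.8), np.float64(2.2), np.float64(1.3)]
['black', ('wrist2', (238.08, 136.96)), ('top0', (162.00042000420004, 233.3009330093301))] [0.4051 0.2864 0.034 ] [np.float64(0.3), np.float64(0.3)]
0.08 mid edge wrist [0.4555 0.3323 0.08  ] [0.4133 0.3019 0.08  ] top [0.4582 0.3337 0.08  ] [0.4145 0.2991 0.08  ]
0.1 mid edge wrist [0.4529 0.3282 0.1   ] [0.4124 0.2989 0.1   ] top [0.4551 0.3269 0.1   ] [0.4125 0.2931 0.1   ]
0.14 mid edge wrist [0.4478 0.3199 0.14  ] [0.4104 0.2929 0.14  ] top [0.449  0.3132 0.14  ] [0.4085 0.2812 0.14  ]
0.18 mid edge wrist [0.4427 0.3117 0.18  ] [0.4084 0.2869 0.18  ] top [0.4428 0.2996 0.18  ] [0.4046 0.2693 0.18  ]
```

Emit:
drive_tool:
  motion:
    - [[0, 0, 0, 39, -8, 32, 87], [0, 0, 0, 39, -8, 32, 87], [0, 0, 0, 40, -8, 31, 87], [0, 0, 0, 0, 0, 0, 87], [0, 0, 0, 0, 0, 0, 87]]

```text
t: 3.38
ee_pos: [0.42, 0.1929, 0.3607]
eef_rot: [180.0, -0.0, -75.0]
wrist_force: [0.3, -1.2, -0.4]
opening: 0.0869
grasp_force: 0.0
```

Run:
```python
from h import *
s=save('wrist','wrist3'); cv2.imwrite('pics/w4.png',cv2.resize(s['color'][0:210,130:410,::-1],(800,600),interpolation=cv2.INTER_CUBIC)); print(ray('wrist3',(256,192)))
to(.468,.076,.15,-75)
```

```text
(array([0.43947724, 0.11656638, 0.52890338]), array([-0.07338156,  0.27147394, -0.95964423]))
pose [0.4201 0.1933 0.3612] [-180.     0.   -74.9] t 3.425 now-frame shift [125.7 -15.8 211.2] turn 0.0010988158623168598
after-turn shift [125.7 -15.9 211.2]
```

View pics/w4.png

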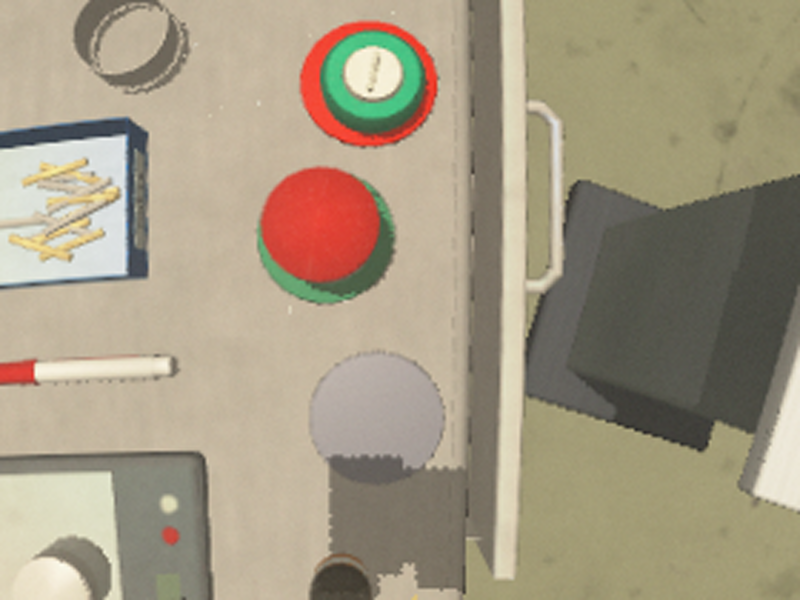

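```bash
cat >> h.py <<'E'
W3=lambda x,y:('wrist3',(130+x/2.857,y/2.857))
E
python3 - <<'E'
from h import *
q=lambda f,x,y:(f,(x/1.5625,y/1.5625))
t=lambda n,*v:print(n,*tri(v))
t('red',W3(321,225),T(438,220),S(510,201));t('red12',W3(321,225),T(438,220))
t('knob',W3(374,73),T(576,233),S(631,181));t('redc',W3(369,84),T(576,237));t('greenc',W3(327,239),T(437,236));t('grey',W3(376,418),T(297,311),S(421,385))
t('greyW',W3(376,418),q('wrist2',390,136));t('redW',W3(321,225),q('wrist2',362,42))
print('w3 at z: red',atz(*W3(321,225),.067),'knob',atz(*W3(374,73),.045),'redc',atz(*W3(369,84),.005),'greenc',atz(*W3(327,239),.005),'grey',atz(*W3(376,418),.005),'body',atz(*W3(373,79),.034))
E
```

```text
red [0.4716 0.0774 0.061 ] [np.float64(1.0), np.float64(1.8), np.float64(1.1)]
red12 [0.4728 0.0766 0.0471] [np.float64(0.9), np.float64(0.9)]
knob [ 0.468  -0.0209  0.0365] [np.float64(1.3), np.float64(1.3), np.float64(0.4)]
redc [ 0.4724 -0.0265 -0.0153] [np.float64(1.1), np.float64(1.1)]
greenc [ 0.4715  0.0787 -0.0204] [np.float64(1.2), np.float64(1.2)]
grey [0.4115 0.1805 0.0012] [np.float64(0.7), np.float64(1.8), np.float64(1.2)]
greyW [ 0.4105  0.1822 -0.0084] [np.float64(0.5), np.float64(0.5)]
redW [0.4719 0.0773 0.0487] [np.float64(0.2), np.float64(0.2)]
w3 at z: red [0.4708 0.0789 0.067 ] knob [ 0.4669 -0.0173  0.045 ] redc [ 0.4702 -0.0206  0.005 ] greenc [0.4692 0.0813 0.005 ] grey [0.4117 0.1808 0.005 ] body [ 0.4671 -0.0166  0.034 ]
```

Emit:
drive_tool:
  motion:
    - [[0, 0, 0, 61, -9, 0, 87], [0, 0, 0, 62, -9, 0, 87], [0, 0, 0, 0, 0, 60, 87], [0, 0, 0, 0, 0, 60, 87], [0, 0, 0, 0, 0, 60, 87], [0, 0, 0, 0, 0, 60, 87], [0, 0, 0, 0, 0, 32, 87], [0, 0, 0, 0, 0, 32, 87], [0, 0, 0, 0, 0, 0, 87]]

```text
t: 4.55
ee_pos: [0.4682, 0.0787, 0.0555]
eef_rot: [179.8, -0.1, -74.9]
wrist_force: [0.5, 0.2, 0.6]
opening: 0.087
grasp_force: 0.0
```

Emit:
drive_tool:
  motion:
    - [[0, 0, 0, 0, 0, 0, 50], [0, 0, 0, 0, 0, 0, 50], [0, 0, 0, 0, 0, 0, 50], [0, 0, 0, 0, 0, 0, 50], [0, 0, 0, 0, 0, 0, 50], [0, 0, 0, 0, 0, 0, 50]]
  force: 15

```text
t: 5.3
ee_pos: [0.4693, 0.0781, 0.057]
eef_rot: [-180.0, -0.0, -75.0]
wrist_force: [0.2, -0.8, -0.7]
opening: 0.0504
grasp_force: 0.0
```

Run:
```python
from h import *
o=get_obs();print(o['opening'],o['grasp_force'])
a=save('scene','scene1')['color'][130:240,190:330,::-1];b=save('wrist','wrist4')['color'][...,::-1]
a=cv2.resize(a,(400,314),interpolation=cv2.INTER_CUBIC);b=cv2.resize(b,(400,300))
im=np.zeros((314,800,3),np.uint8);im[:,:400]=a;im[:300,400:]=b;cv2.imwrite('pics/m1.png',im)
```

```text
0.050425575856987 0.0
```

View pics/m1.png

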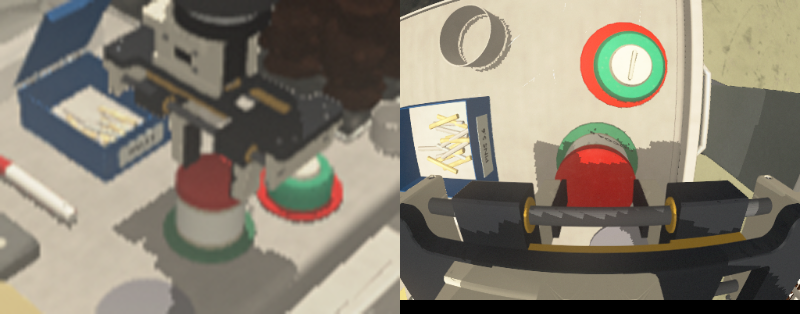

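Run:
```python
from h import *
w=lambda x,y:('wrist4',((x-400)*1.28,y*1.28))
print(ray(*w(600,150))[0])
print('knob',atz(*w(632,65),.045),'redc',atz(*w(624,65),.005))
print('lid top edge far',atz(*w(600,146),.067),'lidL',atz(*w(565,165),.067),'lidR',atz(*w(635,165),.067))
print('greenc far edge',atz(*w(600,122),.005),'L',atz(*w(556,150),.005),'R',atz(*w(640,150),.005))
print('body bottom far',atz(*w(600,134),.005))
print('fingers tips', atz(*w(560,190),.042),atz(*w(640,190),.042))
s=cv2.imread('pics/wrist4.png');cv2.imwrite('pics/m2.png',cv2.resize(s[130:300,150:350],(800,600),interpolation=cv2.INTER_CUBIC))
```

```text
[0.48862511 0.00167447 0.22512582]
knob [ 0.4688 -0.0191  0.045 ] redc [ 0.4717 -0.0215  0.005 ]
lid top edge far [0.4774 0.0437 0.067 ] lidL [0.4983 0.0641 0.067 ] lidR [0.449  0.0509 0.067 ]
greenc far edge [0.4791 0.0371 0.005 ] L [0.5144 0.0754 0.005 ] R [0.4334 0.0537 0.005 ]
body bottom far [0.4761 0.0485 0.005 ]
fingers tips [0.4994 0.0983 0.042 ] [0.431 0.08  0.042]
```

View pics/m2.png

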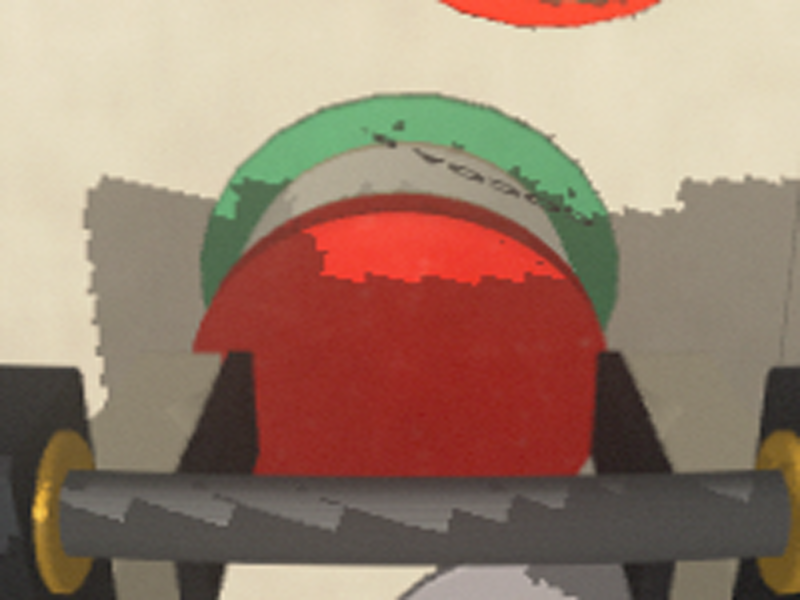

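Run:
```python
from h import *
q=lambda f,x,y:(f,(x/1.5625,y/1.5625))
w=lambda x,y:('wrist4',((x-400)*1.28,y*1.28))
m=lambda x,y:('wrist4',(150+x/4,130+y/3.53))
print('knob',tri([W3(374,73),w(632,65)]));print('redc',tri([W3(369,84),w(624,65)]))
print('redc far',tri([W3(369,22),w(624,24)]));
print('greenc top edge? lid far',tri([W3(323,167),m(405,205)]))
print('red pot far lid edge z guess; tip L',atz(*m(240,350),.042),atz(*m(240,350),.03),atz(*m(610,350),.042),atz(*m(610,350),.03))
print('ring',tri([W3(133,40),w(473,35)]))
```

```text
knob (array([ 0.4676, -0.0204,  0.0337]), [np.float64(0.1), np.float64(0.1)])
redc (array([ 0.4709, -0.0226, -0.0033]), [np.float64(0.2), np.float64(0.2)])
redc far (array([ 0.4816, -0.0624, -0.0005]), [np.float64(0.5), np.float64(0.5)])
greenc top edge? lid far (array([0.479 , 0.0467, 0.0603]), [np.float64(0.4), np.float64(0.4)])
red pot far lid edge z guess; tip L [0.498  0.0869 0.042 ] [0.4986 0.0925 0.03  ] [0.4376 0.0707 0.042 ] [0.4342 0.0752 0.03  ]
ring (array([ 0.6182, -0.0174,  0.0207]), [np.float64(3.0), np.float64(3.0)])
```

Run:
```python
from h import *
q=lambda f,x,y:(f,(x/1.5625,y/1.5625))
m=lambda x,y:('wrist4',(150+x/4,130+y/3.53))
for z in(.18,.2,.22,.24):
    a,b=atz(*q('wrist0',287,358),z),atz(*q('wrist0',513,358),z);print(z,'dz to TCP',round(z-.215,3),round(np.linalg.norm(a-b),4),(a+b)/2)
for z in(.04,.05,.06,.07,.08):
    a,b=atz(*m(252,350),z),atz(*m(598,350),z);print(z,round(np.linalg.norm(a-b),4),(a+b)/2)
o=get_obs();print(o['wrist_force'],o['ee_pos'])
```

```text
0.18 dz to TCP -0.035 0.1098 [0.1591 0.6546 0.18  ]
0.2 dz to TCP -0.015 0.0989 [0.1676  0.65245 0.2    ]
0.22 dz to TCP 0.005 0.0883 [0.17605 0.6503  0.22   ]
0.24 dz to TCP 0.025 0.0774 [0.1845  0.64815 0.24   ]
0.04 0.059 [0.4676  0.07965 0.04   ]
0.05 0.0559 [0.4687 0.0754 0.05  ]
0.06 0.0527 [0.46985 0.0712  0.06   ]
0.07 0.0495 [0.471 0.067 0.07 ]
0.08 0.0463 [0.47215 0.0628  0.08   ]
[ 0.00530979 -0.24594676  0.25310906] [0.46927113 0.07814538 0.05695565]
```

Emit:
drive_tool:
  motion:
    - [[0, 0, 0, 0, 0, 0, 87], [0, 0, 0, 0, 0, 0, 87], [0, 0, 0, 0, 0, 0, 87], [0, 0, 0, 0, 0, 0, 87], [0, 0, 0, 0, 0, 8, 87], [0, 0, 0, 0, 0, 8, 87], [0, 0, 0, 0, 0, 6, 87], [0, 0, 0, 0, 0, 0, 87]]

```text
t: 6.4
ee_pos: [0.4688, 0.0779, 0.0342]
eef_rot: [179.9, -0.0, -75.0]
wrist_force: [-0.0, -0.6, 0.5]
opening: 0.0869
grasp_force: 0.0
```

Emit:
drive_tool:
  motion:
    - [[0, 0, 0, 0, 0, 0, 58], [0, 0, 0, 0, 0, 0, 58], [0, 0, 0, 0, 0, 0, 58], [0, 0, 0, 0, 0, 0, 58], [0, 0, 0, 0, 0, 0, 58]]
  force: 10

```text
t: 7.02
ee_pos: [0.4696, 0.0784, 0.0352]
eef_rot: [-180.0, 0.0, -75.0]
wrist_force: [1.2, 1.8, 2.3]
opening: 0.0634
grasp_force: 10.0
```

Emit:
drive_tool:
  motion:
    - [[0, 0, 0, 0, 0, -10, 58], [0, 0, 0, 0, 0, -20, 58], [0, 0, 0, 0, 0, -20, 58], [0, 0, 0, -29, 7, 0, 58], [0, 0, 0, -42, 12, 0, 58], [0, 0, 0, -43, 11, 0, 58], [0, 0, 0, 0, 0, 20, 58], [0, 0, 0, 0, 0, 20, 58], [0, 0, 0, 0, 0, 6, 58], [0, 0, 0, 0, 0, 0, 58]]
  force: 18

```text
t: 8.28
ee_pos: [0.4107, 0.1802, 0.0391]
eef_rot: [180.0, -0.0, -75.0]
wrist_force: [-0.3, 0.3, -1.0]
opening: 0.0634
grasp_force: 18.0
```

Emit:
drive_tool:
  motion:
    - [[0, 0, 0, 0, 0, 2, 58], [0, 0, 0, 0, 0, 2, 58], [0, 0, 0, 0, 0, 0, 58]]

```text
t: 8.65
ee_pos: [0.4112, 0.1808, 0.0353]
eef_rot: [-179.9, 0.0, -75.0]
wrist_force: [0.4, 1.4, 0.2]
opening: 0.0635
grasp_force: 18.0
```

Emit:
drive_tool:
  motion:
    - [[0, 0, 0, 0, 0, 0, 87], [0, 0, 0, 0, 0, 0, 87], [0, 0, 0, 0, 0, 0, 87], [0, 0, 0, 0, 0, -40, 87], [0, 0, 0, 0, 0, -50, 87], [0, 0, 0, 52, -1, 0, 87], [0, 0, 0, 52, -1, 0, 87], [0, 0, 0, 52, -1, 0, 87], [0, 0, 0, 52, 0, 0, 87], [0, 0, 0, 0, 0, 0, 87]]

```text
t: 9.9
ee_pos: [0.4676, -0.0225, 0.1247]
eef_rot: [180.0, -0.0, -75.3]
wrist_force: [-0.7, 1.1, -0.9]
opening: 0.0872
grasp_force: 0.0
```

Emit:
drive_tool:
  motion:
    - [[0, 0, 0, 0, 0, 40, 87], [0, 0, 0, 0, 0, 40, 87], [0, 0, 0, 0, 0, 30, 87], [0, 0, 0, 0, 0, 13, 87], [0, 0, 0, 0, 0, 0, 87]]

```text
t: 10.52
ee_pos: [0.4672, -0.0194, 0.0016]
eef_rot: [179.9, -0.0, -74.9]
wrist_force: [-0.4, -0.5, 0.5]
opening: 0.0872
grasp_force: 0.0
```

Emit:
drive_tool:
  motion:
    - [[0, 0, 0, 0, 0, 2, 87], [0, 0, 0, 0, 0, 2, 56], [0, 0, 0, 0, 0, 0, 56], [0, 0, 0, 0, 0, 0, 56], [0, 0, 0, 0, 0, 0, 56], [0, 0, 0, 0, 0, 0, 56]]
  force: 15

```text
t: 11.28
ee_pos: [0.4679, -0.0195, -0.0017]
eef_rot: [-180.0, -0.0, -75.0]
wrist_force: [-1.3, 0.8, 5.2]
opening: 0.0614
grasp_force: 15.0
```

Emit:
drive_tool:
  motion:
    - [[0, 0, 0, 0, 0, -10, 56], [0, 0, 0, 0, 0, -15, 56], [0, 0, 0, 0, 0, -15, 56], [0, 0, 0, -31, -9, 0, 56], [0, 0, 0, -32, -9, 0, 56], [0, 0, 0, -32, -9, 0, 56], [0, 0, 0, 0, 0, 15, 56], [0, 0, 0, 0, 0, 15, 56], [0, 0, 0, 0, 0, 7, 56], [0, 0, 0, 0, 0, 0, 56]]

```text
t: 12.52
ee_pos: [0.4687, 0.0788, 0.0008]
eef_rot: [179.9, -0.0, -75.0]
wrist_force: [0.6, -0.6, -1.2]
opening: 0.0617
grasp_force: 15.0
```

Run:
```python
from h import *
o=get_obs();print(o['ee_pos'],o['opening'],o['wrist_force'])
a=save('scene','scene2')['color'][130:250,170:330,::-1];b=save('wrist','wrist5')['color'][...,::-1]
a=cv2.resize(a,(400,300),interpolation=cv2.INTER_CUBIC);b=cv2.resize(b,(400,300))
cv2.imwrite('pics/m3.png',np.hstack([a,b]))
```

```text
[0.46867937 0.07884765 0.00080502] 0.06173604827537515 [ 0.5909164  -0.55424559 -1.15587488]
```

View pics/m3.png

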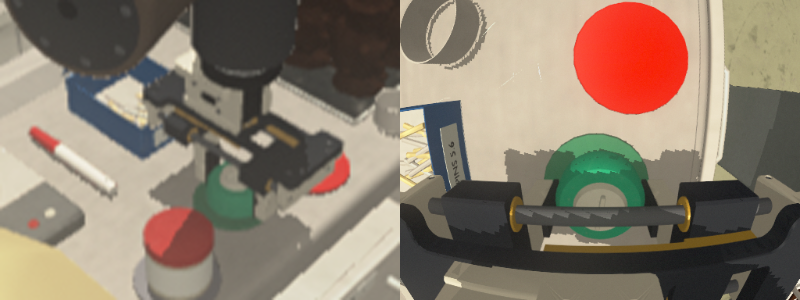

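Emit:
drive_tool:
  motion:
    - [[0, 0, 0, 0, 0, 1, 56], [0, 0, 0, 0, 0, 2, 56], [0, 0, 0, 0, 0, 0, 56], [0, 0, 0, 0, 0, 0, 87], [0, 0, 0, 0, 0, 0, 87], [0, 0, 0, 0, 0, 0, 87], [0, 0, 0, 0, 0, -30, 87], [0, 0, 0, 0, 0, -50, 87], [0, 0, 0, 0, 0, -50, 87], [0, 0, 0, 0, 0, 0, 87]]

```text
t: 13.88
ee_pos: [0.4714, 0.0804, 0.132]
eef_rot: [-179.6, 0.1, -75.0]
wrist_force: [-0.1, 0.3, -1.4]
opening: 0.0874
grasp_force: 0.0
```

Run:
```python
from h import *
w=lambda x,y:('wrist5',((x-400)*1.28,y*1.28))
print('redc',atz(*w(631,57),.0),atz(*w(631,57),.005),'green c far', atz(*w(598,134),0))
to(.411,.181,.12,-75)
i=save('top','top1')['color'];cv2.imwrite('pics/t1.png',i[...,::-1])
hsv=cv2.cvtColor(i,cv2.COLOR_RGB2HSV)
m=((hsv[...,0]<6)|(hsv[...,0]>174))&(hsv[...,1]>170)&(hsv[...,2]>80)
n,l,st,ce=cv2.connectedComponentsWithStats(m.astype(np.uint8))
for k in range(1,n):
    if st[k,4]>80: print(st[k],ce[k],atz('top1',ce[k],.0),atz('top1',ce[k],.065))
```

```text
redc [ 0.4721 -0.0225  0.    ] [ 0.4725 -0.0217  0.005 ] green c far [0.4802 0.0389 0.    ]
pose [0.4714 0.0804 0.132 ] [-1.796e+02  1.000e-01 -7.500e+01] t 13.875 now-frame shift [-112.9   32.2   12. ] turn 0.0008478081599208043
after-turn shift [-112.8   32.3   12. ]
[276 195  33  32 826] [291.87651332 210.75786925] [ 0.4718 -0.0233  0.    ] [ 0.4617 -0.0174  0.065 ]
[193 219  26  26 532] [205.60902256 231.20300752] [0.4157 0.188  0.    ] [0.4097 0.1785 0.065 ]
```

Emit:
drive_tool:
  motion:
    - [[0, 0, 0, -56, 15, 0, 87], [0, 0, 0, -57, 15, 0, 87], [0, 0, 0, 0, 0, 0, 87], [0, 0, 0, 0, 0, 40, 87], [0, 0, 0, 0, 0, 40, 87], [0, 0, 0, 0, 0, 16, 87], [0, 0, 0, 0, 0, 0, 87]]

```text
t: 14.8
ee_pos: [0.4097, 0.1786, 0.0301]
eef_rot: [179.8, -0.2, -75.0]
wrist_force: [-0.5, -0.4, 0.4]
opening: 0.0871
grasp_force: 0.0
```

Emit:
drive_tool:
  motion:
    - [[0, 0, 0, 0, 0, 0, 58], [0, 0, 0, 0, 0, 0, 58], [0, 0, 0, 0, 0, 0, 58], [0, 0, 0, 0, 0, 0, 58], [0, 0, 0, 0, 0, 0, 58]]
  force: 15

```text
t: 15.42
ee_pos: [0.4111, 0.1808, 0.0326]
eef_rot: [-179.9, 0.0, -75.0]
wrist_force: [-1.1, -0.9, 6.0]
opening: 0.0634
grasp_force: 15.0
```

Emit:
drive_tool:
  motion:
    - [[0, 0, 0, 0, 0, -15, 58], [0, 0, 0, 0, 0, -30, 58], [0, 0, 0, 0, 0, -30, 58], [0, 0, 0, 40, -1, 0, 58], [0, 0, 0, 50, -1, 0, 58], [0, 0, 0, 50, -2, 0, 58], [0, 0, 0, 42, -1, 0, 58], [0, 0, 0, 30, -1, 0, 58], [0, 0, 0, 0, 0, 0, 58]]
  force: 18

```text
t: 16.55
ee_pos: [0.4713, -0.0243, 0.1066]
eef_rot: [179.9, 0.0, -75.2]
wrist_force: [-0.1, -0.1, -1.2]
opening: 0.0632
grasp_force: 18.0
```

Emit:
drive_tool:
  motion:
    - [[0, 0, 0, 0, 0, 25, 58], [0, 0, 0, 0, 0, 25, 58], [0, 0, 0, 0, 0, 17, 58], [0, 0, 0, 0, 0, 5, 58], [0, 0, 0, 0, 0, 0, 58]]

```text
t: 17.18
ee_pos: [0.4714, -0.0223, 0.0351]
eef_rot: [180.0, -0.0, -75.0]
wrist_force: [-0.2, -0.4, -0.2]
opening: 0.0631
grasp_force: 18.0
```

Emit:
drive_tool:
  motion:
    - [[0, 0, 0, 0, 0, 2, 58], [0, 0, 0, 0, 0, 0, 58], [0, 0, 0, 0, 0, 0, 87], [0, 0, 0, 0, 0, 0, 87], [0, 0, 0, 0, 0, 0, 87], [0, 0, 0, 0, 0, -25, 87], [0, 0, 0, 0, 0, -45, 87], [0, 0, 0, 0, 0, -50, 87], [0, 0, 0, 0, 0, -50, 87], [0, 0, 0, 0, 0, 0, 87]]

```text
t: 18.42
ee_pos: [0.4739, -0.0222, 0.2071]
eef_rot: [-179.5, -0.0, -75.0]
wrist_force: [-0.0, 0.3, -1.2]
opening: 0.0872
grasp_force: 0.0
```

Emit:
drive_tool:
  motion:
    - [[0, 0, 0, -40, -22, 0, 87], [0, 0, 0, -40, -25, 0, 87], [0, 0, 0, -40, -25, 0, 87], [0, 0, 0, -40, -25, 0, 87], [0, 0, 0, -10, -5, 0, 87], [0, 0, 0, 0, 0, 0, 87]]

```text
t: 19.18
ee_pos: [0.5254, 0.1681, 0.2018]
eef_rot: [179.9, -0.0, -74.9]
wrist_force: [-0.3, 0.3, -0.1]
opening: 0.0867
grasp_force: 0.0
```

Run:
```python
from h import *
s=save('wrist','wrist6')['color'];a=cv2.resize(s[:230,::,::-1],(800,359))
cv2.imwrite('pics/m4.png',a);t=save('top','top2')
to(.570,.314,.18,-75)
```

```text
pose [0.5254 0.1671 0.2025] [179.9  -0.  -75. ] t 19.275 now-frame shift [-130.4  -81.1   22.5] turn -0.00014760660185531016
after-turn shift [-130.4  -81.1   22.5]
```

View pics/m4.png

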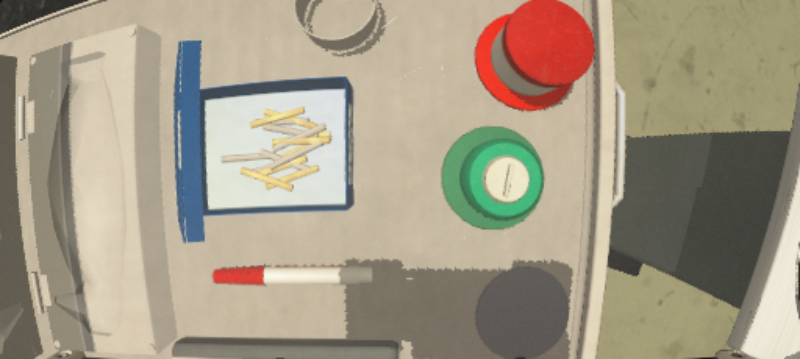

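Run:
```python
from h import *
w=lambda x,y:('wrist6',(x*.64,y*.64))
print('knob',atz(*w(507,178),.037),'greenc',atz(*w(493,178),0),'lid',atz(*w(548,43),.060),'redc L,bottom',atz(*w(475,60),0),atz(*w(530,109),0))
```

```text
knob [0.4686 0.0773 0.037 ] greenc [0.4711 0.0791 0.    ] lid [ 0.4712 -0.0227  0.06  ] redc L,bottom [ 0.5105 -0.0096  0.    ] [0.4573 0.0154 0.    ]
```

Emit:
drive_tool:
  motion:
    - [[0, 0, 0, -43, -27, 0, 87], [0, 0, 0, -43, -27, 0, 87], [0, 0, 0, -44, -27, 0, 87], [0, 0, 0, 0, 0, 0, 87], [0, 0, 0, 0, 0, 40, 87], [0, 0, 0, 0, 0, 40, 87], [0, 0, 0, 0, 0, 40, 87], [0, 0, 0, 0, 0, 22, 87], [0, 0, 0, 0, 0, 0, 87]]

```text
t: 20.4
ee_pos: [0.5695, 0.312, 0.0595]
eef_rot: [179.8, -0.1, -75.1]
wrist_force: [0.7, 0.7, 0.4]
opening: 0.0871
grasp_force: 0.0
```

Emit:
drive_tool:
  motion:
    - [[0, 0, 0, 0, 0, 0, 44], [0, 0, 0, 0, 0, 0, 44], [0, 0, 0, 0, 0, 0, 44], [0, 0, 0, 0, 0, 0, 44], [0, 0, 0, 0, 0, 0, 44], [0, 0, 0, 0, 0, 0, 44], [0, 0, 0, 0, 0, 0, 44]]
  force: 12

```text
t: 21.28
ee_pos: [0.5706, 0.3146, 0.0613]
eef_rot: [-180.0, 0.0, -75.0]
wrist_force: [-1.6, 0.7, 5.8]
opening: 0.0495
grasp_force: 12.0
```

Emit:
drive_tool:
  motion:
    - [[0, 0, 0, 0, 0, -15, 44], [0, 0, 0, 0, 0, -25, 44], [0, 0, 0, 0, 0, -25, 44], [0, 0, 0, 20, 12, 0, 44], [0, 0, 0, 40, 25, 0, 44], [0, 0, 0, 45, 27, 0, 44], [0, 0, 0, 45, 27, 0, 44], [0, 0, 0, 45, 27, 0, 44], [0, 0, 0, 45, 27, 0, 44], [0, 0, 0, 35, 22, 0, 44]]
  force: 14

```text
t: 22.52
ee_pos: [0.4796, 0.0039, 0.1266]
eef_rot: [-180.0, 0.0, -75.0]
wrist_force: [0.4, -0.5, -0.3]
opening: 0.0496
grasp_force: 14.0
```

Emit:
drive_tool:
  motion:
    - [[0, 0, 0, 15, 10, 0, 44], [0, 0, 0, 10, 6, 0, 44], [0, 0, 0, 0, 0, 0, 44], [0, 0, 0, 0, 0, 0, 44]]

```text
t: 23.02
ee_pos: [0.472, -0.022, 0.126]
eef_rot: [-180.0, -0.0, -75.0]
wrist_force: [0.2, -0.8, -1.6]
opening: 0.0498
grasp_force: 14.0
```

Run:
```python
from h import *
to(.4713,-.0225,.0863,-75)
s=save('wrist','wrist7')['color'];b=save('scene','scene3')['color']
cv2.imwrite('pics/m5.png',np.hstack([cv2.resize(s[130:300,150:350,::-1],(400,340)),cv2.resize(b[130:230,230:348,::-1],(400,340),interpolation=cv2.INTER_CUBIC)]))
```

```text
pose [ 0.472 -0.022  0.126] [-180.   -0.  -75.] t 23.025 now-frame shift [ 0.3  0.8 39.7] turn 0.0008446913879338602
after-turn shift [ 0.3  0.8 39.7]
```

View pics/m5.png

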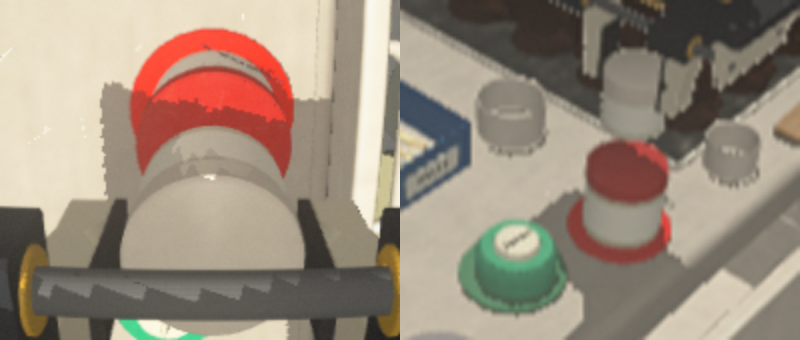

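Run:
```python
from h import *
w=lambda x,y:('wrist7',(150+x/2,130+y/2))
u=np.array([-.2588,.9659,0])
print('white',atz(*w(211,175),.1514)+.025*u,'red',atz(*w(215,69),.060)+.032*u)
```

```text
white [ 0.47073   -0.0205525  0.1514   ] red [ 0.4701184 -0.0235912  0.06     ]
```

Emit:
drive_tool:
  motion:
    - [[0, 0, 0, 0, 0, 15, 44], [0, 0, 0, 0, 0, 15, 44], [0, 0, 0, 0, 0, 5, 44], [0, 0, 0, 0, 0, 2, 44], [0, 0, 0, 0, 0, 0, 44]]

```text
t: 23.75
ee_pos: [0.4717, -0.0225, 0.0892]
eef_rot: [-180.0, -0.0, -75.0]
wrist_force: [0.1, 0.0, -1.5]
opening: 0.0493
grasp_force: 14.0
```

Emit:
drive_tool:
  motion:
    - [[0, 0, 0, 0, 0, 1.5, 44], [0, 0, 0, 0, 0, 1.5, 44], [0, 0, 0, 0, 0, 0, 44], [0, 0, 0, 0, 0, 0, 44]]

```text
t: 24.25
ee_pos: [0.4715, -0.0227, 0.086]
eef_rot: [-180.0, -0.0, -75.0]
wrist_force: [0.4, -0.0, -1.3]
opening: 0.0495
grasp_force: 14.0
```

Emit:
drive_tool:
  motion:
    - [[0, 0, 0, 0, 0, 1, 44], [0, 0, 0, 0, 0, 0, 44], [0, 0, 0, 0, 0, 0.7, 44], [0, 0, 0, 0, 0, 0, 44], [0, 0, 0, 0, 0, 0, 44]]

```text
t: 24.88
ee_pos: [0.472, -0.0228, 0.0857]
eef_rot: [-179.9, -0.0, -74.9]
wrist_force: [-4.8, 0.4, 14.6]
opening: 0.0491
grasp_force: 14.0
```

Emit:
drive_tool:
  motion:
    - [[0, 0, 0, 0, 0, -0.7, 44], [0, 0, 0, 0, 0, 0, 44], [0, 0, 0, 0, 0, 0, 55], [0, 0, 0, 0, 0, 0, 70], [0, 0, 0, 0, 0, 0, 87], [0, 0, 0, 0, 0, 0, 87], [0, 0, 0, 0, 0, -20, 87], [0, 0, 0, 0, 0, -50, 87], [0, 0, 0, 0, 0, -50, 87], [0, 0, 0, 0, 0, 0, 87]]

```text
t: 26.12
ee_pos: [0.4739, -0.0222, 0.209]
eef_rot: [-179.6, -0.0, -75.0]
wrist_force: [0.0, 0.1, -0.7]
opening: 0.0869
grasp_force: 0.0
```

Run:
```python
from h import *
q=lambda f,x,y:(f,(x/1.5625,y/1.5625))
for z in(.0,.03): print(z,atz(*T(60,215),z),atz(*T(237,175),z),'w3',atz(*W3(208,600),z),atz(*W3(205,455),z),'w2',atz(*q('wrist2',308,152),z),atz(*q('wrist2',306,250),z))
to(.45,.19,.22,-54)
```

```text
0.0 [0.4781 0.3617 0.    ] [0.5119 0.2296 0.    ] w3 [0.4879 0.3271 0.    ] [0.5106 0.2316 0.    ] w2 [0.511  0.2287 0.    ] [0.4832 0.3604 0.    ]
0.03 [0.4732 0.3514 0.03  ] [0.5059 0.2238 0.03  ] w3 [0.4852 0.3151 0.03  ] [0.5066 0.2251 0.03  ] w2 [0.505  0.2283 0.03  ] [0.4786 0.3536 0.03  ]
pose [ 0.4739 -0.0222  0.209 ] [-179.6   -0.   -75. ] t 26.125 now-frame shift [-211.1  -32.   -11. ] turn -0.3657720102613964
after-turn shift [-185.7 -105.4  -11. ]
```

Emit:
drive_tool:
  motion:
    - [[0, 0, -0.183, 0, 0, 0, 87], [0, 0, -0.183, 0, 0, 0, 80], [0, 0, 0, -48, -25, 0, 70], [0, 0, 0, -49, -25, 0, 64], [0, 0, 0, -49, -25, 0, 64], [0, 0, 0, -49, -25, 0, 64], [0, 0, 0, -49, -25, 0, 64], [0, 0, 0, 0, 0, 0, 64]]

```text
t: 27.12
ee_pos: [0.4284, 0.251, 0.2039]
eef_rot: [179.9, -0.0, -53.8]
wrist_force: [-0.4, -0.8, 0.1]
opening: 0.0641
grasp_force: 0.0
```

Emit:
drive_tool:
  motion:
    - [[0, -0.15, 0, 0, 0, 0, 64], [0, -0.155, 0, 0, 0, 0, 64], [0, -0.155, 0, 0, 0, 0, 64], [0, -0.15, 0, 0, 0, 0, 64], [0, 0, 0, 0, 0, 0, 64], [0, 0, 0, 0, 0, 0, 64]]

```text
t: 27.88
ee_pos: [0.4294, 0.2474, 0.2043]
eef_rot: [179.9, 34.9, -54.2]
wrist_force: [0.3, -0.4, -0.1]
opening: 0.064
grasp_force: 0.0
```

Run:
```python
from h import *
from scipy.spatial.transform import Rotation as Ro
o=get_obs();R=Ro.from_euler('xyz',o['eef_rot'],degrees=True).as_matrix();print(o['ee_pos'],o['eef_rot'],R.round(3).tolist())
print('to final',R.T@(np.array([.3986,.2953,.0065])-o['ee_pos'])*1000)
s=save('wrist','wrist8')['color'];b=save('scene','scene4')['color'];save('top','top4')
cv2.imwrite('pics/m6.png',np.hstack([cv2.resize(s[:300,:,::-1],(500,293)),cv2.resize(b[100:300,130:335,::-1],(300,293),interpolation=cv2.INTER_CUBIC)]))
```

```text
[0.42942407 0.24735228 0.20433315] [179.91529969  34.88036162 -54.16530835] [[0.48, -0.81, -0.336], [-0.665, -0.586, 0.463], [-0.572, 0.001, -0.82]]
to final [ 66.44158031  -3.36959174 194.83640547]
```

View pics/m6.png

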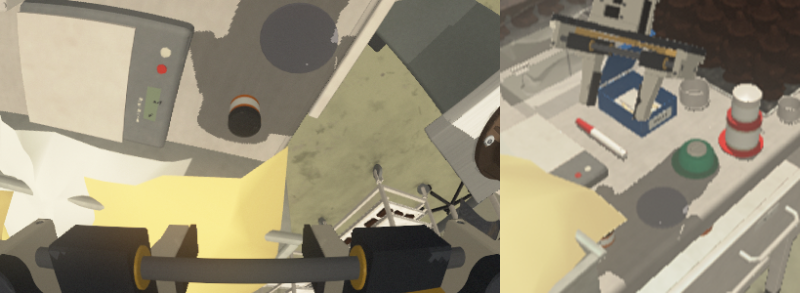

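Run:
```python
from h import *
from scipy.spatial.transform import Rotation as Ro
w=lambda x,y:('wrist8',(x*1.024,y*1.024))
q=lambda f,x,y:(f,(x/1.5625,y/1.5625))
print(tri([w(244,122),T(140,311)]),tri([w(244,122),T(140,311),q('wrist2',372,214)]),atz(*w(244,122),.034),'bottom',atz(*w(244,97),-.006))
print('corner',tri([w(287,150),T(153,366),q('wrist2',408,210)]))
o=get_obs();R=Ro.from_euler('xyz',o['eef_rot'],degrees=True).as_matrix()
G=np.array([.405,.2865,.022]);print(R.T@(G+.019*R[:,2]-o['ee_pos'])*1000)
```

```text
(array([0.4056, 0.2877, 0.0337]), [np.float64(1.3), np.float64(1.3)]) (array([0.4057, 0.2869, 0.0346]), [np.float64(1.6), np.float64(1.0), np.float64(0.7)]) [0.4064 0.2887 0.034 ] bottom [ 0.4115  0.2823 -0.006 ]
corner (array([0.3647, 0.2659, 0.0735]), [np.float64(0.9), np.float64(1.5), np.float64(0.9)])
[ 68.49641629  -2.94988266 194.87627707]
```

Emit:
drive_tool:
  motion:
    - [[0, 0, 0, 34, -2, 0, 64], [0, 0, 0, 33, -2, 0, 64], [0, 0, 0, 0, 0, 50, 64], [0, 0, 0, 0, 0, 50, 64], [0, 0, 0, 0, 0, 40, 64], [0, 0, 0, 0, 0, 20, 64], [0, 0, 0, 0, 0, 0, 64]]

```text
t: 28.9
ee_pos: [0.4101, 0.2809, 0.0353]
eef_rot: [179.9, 34.9, -53.9]
wrist_force: [0.4, -0.5, -0.4]
opening: 0.0639
grasp_force: 0.0
```

Run:
```python
from h import *
from scipy.spatial.transform import Rotation as Ro
o=get_obs();R=Ro.from_euler('xyz',o['eef_rot'],degrees=True).as_matrix()
G=np.array([.4058,.2872,.022]);print(o['wrist_force'],o['eef_rot'],R.T@(G+.019*R[:,2]-o['ee_pos'])*1000)
```

```text
[ 0.35682989 -0.45238056 -0.3639948 ] [179.93334052  34.9430726  -53.91274307] [ 1.37941502 -0.29307384 34.254245  ]
```

Emit:
drive_tool:
  motion:
    - [[0, 0, 0, 1, 0, 17, 64], [0, 0, 0, 0, 0, 17, 64], [0, 0, 0, 0, 0, 0, 64], [0, 0, 0, 0, 0, 0, 34], [0, 0, 0, 0, 0, 0, 34], [0, 0, 0, 0, 0, 0, 34], [0, 0, 0, 0, 0, 0, 34], [0, 0, 0, 0, 0, 0, 34]]
  force: 10

```text
t: 29.9
ee_pos: [0.4003, 0.2954, 0.0073]
eef_rot: [-179.9, 34.9, -54.0]
wrist_force: [1.1, -0.6, 2.2]
opening: 0.0374
grasp_force: 10.0
```

Emit:
drive_tool:
  motion:
    - [[0, 0, 0, -2.3, 0, -3.3, 34], [0, 0, 0, 11.5, 0, -9.6, 34], [0, 0, 0, 11.5, 0, -9.6, 34], [0, 0, 0, 11.5, 0, -9.6, 34], [0, 0, 0, 11.5, 0, -9.6, 34], [0, 0, 0, 4, 0, -12, 34], [0, 0, 0, -29, 0, -41, 34], [0, 0, 0, -29, 0, -41, 34], [0, 0, 0, -29, 0, -41, 34], [0, 0, 0, 0, 0, 0, 34]]
  force: 14

```text
t: 31.15
ee_pos: [0.4428, 0.2398, 0.1791]
eef_rot: [-179.4, 34.8, -53.7]
wrist_force: [0.3, 1.0, -1.8]
opening: 0.0374
grasp_force: 14.0
```

Run:
```python
from h import *
o=get_obs();print(o['wrist_force'],o['opening'])
from scipy.spatial.transform import Rotation as Ro
R=Ro.from_euler('xyz',o['eef_rot'],degrees=True).as_matrix()
b=save('scene','scene5')['color']; s=save('wrist','wrist9')['color']
cv2.imwrite('pics/m7.png',np.hstack([cv2.resize(s[100:300,100:400,::-1],(440,293)),cv2.resize(b[60:260,130:375,::-1],(360,293),interpolation=cv2.INTER_CUBIC)]))
```

```text
[ 0.29207518  1.00636929 -1.78013209] 0.03738896600199539
```

Emit:
drive_tool:
  motion:
    - [[0, 0, 0, 15, 11, -10.5, 34], [0, 0, 0, 25, 18, -17.5, 34], [0, 0, 0, 30, 22, -21, 34], [0, 0, 0, 30, 22, -21, 34], [0, 0, 0, 30, 22, -21, 34], [0, 0, 0, 25, 18, -17.5, 34], [0, 0, 0, 15, 11, -10.5, 34], [0, 0, 0, 8, 6, -5.5, 34], [0, 0, 0, 0, 0, 0, 34], [0, 0, 0, 0, 0, 0, 34]]

```text
t: 32.5
ee_pos: [0.4628, -0.0118, 0.1744]
eef_rot: [-180.0, 35.0, -54.0]
wrist_force: [-0.1, -0.5, -1.0]
opening: 0.0373
grasp_force: 14.0
```

Run:
```python
from h import *
from scipy.spatial.transform import Rotation as Ro
o=get_obs();R=Ro.from_euler('xyz',o['eef_rot'],degrees=True).as_matrix()
print(o['ee_pos'],o['eef_rot'],o['wrist_force'],R.T@(np.array([.4655,-.0133,.16])-o['ee_pos'])*1000)
for n in('scene','top','wrist'): save(n,n+'9')
# orange body of black pot and dark lid in scene
for n in('scene9','top9'):
    i=cv2.imread(f'pics/{n}.png');h=cv2.cvtColor(i,cv2.COLOR_BGR2HSV)
    m=((h[...,0]>6)&(h[...,0]<20)&(h[...,1]>140)&(h[...,2]>80)).astype(np.uint8)
    k,l,st,ce=cv2.connectedComponentsWithStats(m)
    for j in range(1,k):
        if st[j,4]>15: print(n,st[j],ce[j].round(1))
```

```text
[ 0.4628178  -0.01183531  0.17442596] [-179.9850412    34.96766511  -53.97360434] [-0.14975356 -0.46321489 -1.01392728] [10.53121451 -1.30507199 10.23905614]
```

```bash
cat >> h.py <<'E'
def proj(f,X):
    K,R,t=load(f); p=K@(R@np.array(X)+t); return p[:2]/p[2]
def dump(f,p,w=16,h=0):
    h_=cv2.cvtColor(cv2.imread(f'pics/{f}.png'),cv2.COLOR_BGR2HSV);u,v=np.round(p).astype(int)
    for r in range(v-h,v+h+1,2): print(r,u-w,' '.join('%d/%d/%d'%tuple(x) for x in h_[r,u-w:u+w+1:2]))
E
python3 - <<'E'
from h import *
c=np.array([.4628+.0055,-.0118-.0082])
for f in('scene9','top9','wrist9'):
    if f!='wrist9':
        print(f,'black top/bottom',proj(f,[*c,.2]).round(1),proj(f,[*c,.162]).round(1),'white top/bot',proj(f,[.471,-.0215,.11]).round(1),proj(f,[.471,-.0215,.06]).round(1))
dump('scene9',proj('scene9',[*c,.178]),20,14)
E
```

```text
scene9 black top/bottom [302.3 135.4] [300.7 148.8] white top/bot [298.4 165.1] [296.5 180.2]
top9 black top/bottom [299.7 196.8] [297.6 200.4] white top/bot [295.7 203.5] [293.5 207.2]
129 281 13/72/57 11/82/65 11/85/66 17/49/73 21/43/172 20/42/168 23/41/124 15/20/51 14/54/61 16/43/78 14/50/56 18/42/73 14/66/58 12/71/65 11/89/69 9/81/60 22/39/123 22/43/171 20/42/171 21/43/173 20/40/141
131 281 14/68/56 11/78/65 12/80/64 15/53/77 21/42/172 21/42/170 20/36/105 15/37/55 20/28/55 21/31/57 17/32/55 21/32/55 17/34/53 21/35/94 10/80/67 13/48/74 21/43/172 21/43/177 21/42/172 22/42/164 16/53/82
133 281 12/67/57 12/71/61 12/72/60 17/55/84 20/42/171 21/42/170 21/32/79 17/31/57 20/27/57 15/28/54 17/32/55 17/32/56 20/28/54 19/37/55 15/37/55 17/31/58 20/37/104 21/44/175 20/42/171 22/39/144 10/86/65
135 281 13/63/57 11/62/58 10/75/61 20/42/169 21/42/170 20/42/170 25/24/63 17/32/56 17/30/60 17/31/58 21/31/57 15/27/57 20/28/55 17/31/57 15/28/55 15/26/58 21/46/133 22/43/171 21/41/162 15/57/81 12/71/54
137 281 12/59/56 14/66/58 13/79/61 22/41/160 21/42/168 20/41/156 20/28/55 18/26/50 24/23/55 19/36/57
[... 1438 characters left out ...]
26 11/135/106 11/125/106 12/84/79 13/62/58 11/68/60 13/70/58 12/67/57 11/77/66 11/76/64 12/73/63 13/78/62
153 281 26/24/74 11/62/66 11/64/64 12/68/64 12/68/64 12/67/65 13/72/67 12/75/68 11/76/70 11/79/68 11/75/71 14/57/58 14/58/57 12/71/61 13/69/59 11/69/59 15/63/57 11/69/59 11/68/60 12/75/61 11/69/59
155 281 23/25/81 18/33/78 13/61/67 11/63/65 11/67/65 12/67/65 11/65/63 11/66/62 12/70/62 12/65/59 14/62/62 12/69/63 14/65/59 13/68/60 13/68/60 11/61/59 12/66/58 12/66/58 12/66/58 13/70/58 11/77/63
157 281 21/30/84 19/26/80 20/29/80 20/30/76 18/36/71 15/46/67 17/46/78 18/37/124 19/37/110 19/36/113 21/35/125 16/40/83 11/61/59 11/70/62 13/67/61 12/65/59 13/69/59 14/65/59 13/62/58 13/64/56 14/67/57
```

Run:
```python
from h import *
i=cv2.cvtColor(cv2.imread('pics/scene9.png'),cv2.COLOR_BGR2HSV)
for r in range(155,190,2): print(r,' '.join('%d/%d'%(x[1],x[2]) for x in i[r,278:320:2]))
f='scene9';a=np.linspace(0,2*np.pi,73)
def ext(c,z,r): P=np.array([proj(f,[c[0]+r*np.cos(t),c[1]+r*np.sin(t),z]) for t in a]);return P.min(0).round(1),P.max(0).round(1)
print('pred white lid top',ext((.471,-.0215),.111,.025),'body bottom',ext((.471,-.0215),.061,.024),'black bottom',ext((.4683,-.02),.161,.018))
```

```text
155 23/78 26/78 28/82 47/71 54/66 68/64 71/65 71/65 66/62 70/62 63/61 68/60 66/62 67/57 65/59 60/60 68/60 66/58 63/57 66/58 70/58
157 28/82 28/82 27/84 26/79 26/79 28/74 40/71 46/72 39/130 39/112 37/111 39/125 34/91 47/76 63/57 72/64 64/60 66/58 69/59 65/59 67/57
159 31/146 28/83 23/76 23/77 23/78 24/75 36/134 35/144 35/144 36/143 36/142 37/144 36/141 36/157 48/75 71/61 66/58 57/58 66/58 58/57 60/55
161 30/169 35/162 34/121 23/76 23/76 30/84 36/148 35/147 36/147 35/147 36/148 36/147 36/148 35/147 35/145 50/81 70/62 71/61 64/60 66/62 72/64
163 37/209 37/186 33/164 29/161 31/107 30/84 35/151 36/150 37/151 35/152 37/152 37/152 37/153 34/150 34/156 36/163 72/64 73/66 80/67 71/65 73/66
165 38/213 38/213 38/207 36/185 26/184 29/175 36/149 36/156 38/156 38/156 36/155 38/155 36/156 36/155 38/209 37/177 73/63 71/65 71/65 75/65 78/65
167 38/209 38/210 37/212 37/212 37/212 34/171 35/138 36/155 35/161 36/161 35/160 37/160 38/161 35/159 37/153 34/120 65/63 65/63 69/63 66/62 67/61
169 37/211 38/210 37/213 37/214 37/216 32/152 36/140 36/148 36/155 36/161 36/162 36/162 36/161 36/156 34/148 32/87 25/
[... 1048 characters left out ...]
127/122 34/126 34/127 36/127 36/126 35/125
185 34/128 33/130 33/130 31/133 80/128 133/125 138/129 140/135 140/138 141/139 142/138 143/137 142/138 143/134 142/126 82/122 33/125 36/127 35/125 35/124 35/125
187 34/128 32/128 36/129 46/138 34/150 71/136 122/132 140/131 141/132 143/134 144/135 143/134 145/132 139/130 79/133 37/116 34/126 36/126 35/125 34/126 34/126
189 34/129 36/129 116/138 52/143 29/156 32/160 40/153 71/143 78/143 97/140 114/139 97/139 80/140 57/147 31/157 31/107 35/118 36/126 34/127 36/128 34/128
pred white lid top (array([288.4, 158.7]), array([308.4, 171. ])) body bottom (array([287.3, 174.1]), array([305.8, 186. ])) black bottom (array([293.1, 144.8]), array([308.1, 153.5]))
```

Emit:
drive_tool:
  motion:
    - [[0, 0, 0, 5, -1, 5, 34], [0, 0, 0, 5.5, 0, 5, 34], [0, 0, 0, 6.5, 0, 9, 34], [0, 0, 0, 6, 0, 9, 34], [0, 0, 0, 4, 0, 5.5, 34], [0, 0, 0, 0, 0, 0, 34], [0, 0, 0, 0, 0, 0, 34]]

```text
t: 33.52
ee_pos: [0.4656, -0.0145, 0.1317]
eef_rot: [-180.0, 34.9, -54.0]
wrist_force: [-0.7, 0.2, -0.2]
opening: 0.0373
grasp_force: 14.0
```

Emit:
drive_tool:
  motion:
    - [[0, 0, 0, 1.4, 0, 2.1, 34], [0, 0, 0, 1.4, 0, 2.1, 34], [0, 0, 0, 0, 0, 0, 34], [0, 0, 0, 0, 0, 0, 34]]

```text
t: 34.02
ee_pos: [0.4654, -0.0143, 0.1265]
eef_rot: [-180.0, 34.9, -54.0]
wrist_force: [-1.0, -0.5, -0.9]
opening: 0.0367
grasp_force: 14.0
```

Emit:
drive_tool:
  motion:
    - [[0, 0, 0, 0.6, 0, 0.8, 34], [0, 0, 0, 0, 0, 0, 34], [0, 0, 0, 0, 0, 0, 34]]

```text
t: 34.4
ee_pos: [0.4654, -0.0144, 0.1255]
eef_rot: [-180.0, 34.9, -54.0]
wrist_force: [-0.7, 0.4, -1.2]
opening: 0.0375
grasp_force: 14.0
```

Emit:
drive_tool:
  motion:
    - [[0, 0, 0, 0.6, 0, 0.8, 34], [0, 0, 0, 0, 0, 0, 34], [0, 0, 0, 0, 0, 0, 34]]

```text
t: 34.78
ee_pos: [0.4654, -0.0144, 0.1244]
eef_rot: [180.0, 35.0, -54.0]
wrist_force: [-0.0, -0.1, -1.2]
opening: 0.0375
grasp_force: 14.0
```

Emit:
drive_tool:
  motion:
    - [[0, 0, 0, 0.4, 0, 0.6, 34], [0, 0, 0, 0, 0, 0, 34], [0, 0, 0, 0, 0, 0, 34]]

```text
t: 35.15
ee_pos: [0.4655, -0.0144, 0.1242]
eef_rot: [-180.0, 34.9, -54.0]
wrist_force: [-1.5, -0.2, 5.2]
opening: 0.0373
grasp_force: 14.0
```

Emit:
drive_tool:
  motion:
    - [[0, 0, 0, 0, 0, 0, 42], [0, 0, 0, 0, 0, 0, 52], [0, 0, 0, 0, 0, 0, 64], [0, 0, 0, 0, 0, 0, 64], [0, 0, 0, 0, 0, -15, 64], [0, 0, 0, 0, 0, -35, 64], [0, 0, 0, 0, 0, -50, 64], [0, 0, 0, 0, 0, -50, 64], [0, 0, 0, 0, 0, 0, 64], [0, 0, 0, 0, 0, 0, 64]]

```text
t: 36.4
ee_pos: [0.5159, -0.0842, 0.2469]
eef_rot: [-180.0, 34.9, -54.0]
wrist_force: [0.5, 0.7, -0.7]
opening: 0.0638
grasp_force: 0.0
```

Run:
```python
from h import *
print(get_obs()['wrist_force'])
save('scene','scene10');save('top','top10');save('wrist','wrist10')
i=cv2.cvtColor(cv2.imread('pics/scene10.png'),cv2.COLOR_BGR2HSV)
for r in range(136,170,2): print(r,' '.join('%d/%d/%d'%tuple(x) for x in i[r,280:320:2]))
c=(.471,-.0225);f='scene10';a=np.linspace(0,2*np.pi,73)
def ext(c,z,r): P=np.array([proj(f,[c[0]+r*np.cos(t),c[1]+r*np.sin(t),z]) for t in a]);return P.min(0).round(1),P.max(0).round(1)
print(ext(c,.157,.019),ext(c,.117,.018),ext(c,.117,.025))
```

```text
[ 0.47021275  0.72032815 -0.68243077]
136 10/60/51 12/71/54 11/74/55 11/82/62 11/85/60 10/78/59 9/84/58 11/85/60 12/88/58 12/86/59 10/90/65 10/83/55 12/77/50 11/88/55 12/78/49 13/73/49 11/74/48 12/72/46 11/76/47 11/74/48
138 13/66/54 13/69/52 12/71/54 9/84/61 11/86/62 12/76/57 11/81/60 11/89/60 11/88/61 11/82/59 10/88/61 10/82/56 10/82/56 10/90/62 11/83/52 11/71/50 9/69/48 12/77/50 11/83/49 13/83/49
140 12/68/56 12/63/53 11/66/54 11/72/57 13/79/61 11/75/58 12/80/54 11/74/55 12/83/55 10/81/57 9/76/54 13/78/52 10/82/56 9/82/59 11/79/55 12/75/51 12/71/47 9/83/49 11/80/51 9/80/51
142 11/78/65 11/65/55 11/66/54 12/68/56 12/75/58 11/73/56 9/74/55 13/76/54 10/71/54 11/76/57 9/84/58 11/76/54 11/77/56 11/82/59 11/86/59 11/85/57 10/74/52 9/73/49 11/74/48 12/78/49
144 11/63/57 13/79/61 12/60/55 11/72/57 13/69/59 11/72/57 11/73/56 13/74/55 11/74/55 9/82/59 10/85/63 13/78/52 11/80/54 10/81/57 11/85/60 9/81/60 10/79/58 9/85/57 11/87/56 10/82/56
146 25/22/69 14/64/60 14/60/55 11/69/59 12/66/58 13/72/57 10/67/57 12/68/56 15/50/71 17/44/52 12/47/54 12/47/54 12/67/57 13/87/56 12/85/60 10/78/59 10/79/5
[... 1573 characters left out ...]
7/172 21/32/110 20/35/152 15/59/147 11/124/140 15/66/159 19/44/168 19/43/167 17/53/164 12/103/146 17/45/142 20/35/146 11/72/60 10/73/63 12/81/63 13/78/62 11/77/63
166 21/35/125 19/35/125 19/34/128 20/32/145 25/30/186 20/36/142 20/34/157 15/53/150 12/93/146 11/130/145 11/123/141 12/114/148 15/59/152 19/36/157 18/35/132 10/77/60 12/74/62 12/71/61 12/71/61 9/77/63
168 21/33/125 19/34/127 20/36/126 19/34/127 20/34/148 20/37/139 20/36/150 19/35/159 18/36/163 18/36/163 20/38/162 20/36/162 20/37/160 20/36/150 19/33/86 14/39/72 14/58/66 13/59/61 15/63/65 14/49/67
(array([292.7, 145.1]), array([308.5, 154.3])) (array([291.7, 158.4]), array([306.2, 167.2])) (array([288.9, 156.7]), array([309., 169.]))
```

```bash
python3 -c "
from workcell import *
print(job_done())"
```

```text
the job is handed in; nothing more can be done
None
```

I swapped the red-lidded pot and the timer, stacked the white and then the black pot on the red one, and handed the job in at about 36 s. My last camera check showed the stack upright and centred to a few millimetres; no verdict came back.

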